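# Probe the guide-pin hole of a glass mould and fit the matching pin

## Task

One guide pin of this leaning glass-mould half is missing. Take the depth rod from its stand, feel the bottom of the empty hole with it and put the rod back in its stand, fully down; then take the one spare pin that will stand as far out of the joint face as the pin already there, and set it in the hole, fully home. Leave the other two pins standing in their board and do not disturb the tin, the jacks or the paddle.

Things in the scene. Friction and masses are not known exactly. Their poses are not given: they have to be found in the camera images.
- mould: Half of a cast-iron glass mould, fixed in a green steel cradle: joint face 150 x 190 mm, 75 mm thick, a half-round cavity between two flat bright flanges, each 40 mm wide. The face leans 30 degrees from level, roughly towards the robot. Origin: centre of the joint face; z out of the face, square to it; x up the slope; y along the flanges. Highest edge 160 mm above the bench.
- bore_mouth (a point): Centre of the mouth of the empty pin hole in the upper flange, 55 mm up the slope and 65 mm along y from the face's centre. Round, 18 mm wide, 3 mm chamfer at the mouth, flat bottom; axes as mould (z = the hole's axis, outwards, 30 degrees from vertical). It is 28, 40 or 52 mm deep; which one changes every time and cannot be told from outside.
- set_pin_top (a point): Centre of the top of the brass guide pin that is already (firmly) in place in the lower flange of the same joint face: 15 mm in diameter, it stands 15 mm out of the face. Same axes as bore_mouth.
- rod_tip (a point): Lower end of the depth rod (z = along the rod from tip to grip). The rod is 8 mm in diameter, steel with black rings every 10 mm, 110 mm from its tip to the underside of a red plastic grip; the grip is 20 mm in diameter and 57 mm long (167 mm over all, 90 g).
- rod_grip (a point): Centre of the depth rod's red grip, 139 mm above its tip; z = along the rod, upwards.
- stand_mouth (a point): Centre of the mouth, 67 mm above the bench, of the upright hole in the dark steel rod stand (34 mm square post on a 72 mm round foot, heavy, fixed). The hole is 11 mm in diameter, widened by a 5 mm chamfer at the mouth, 47 mm deep; the depth rod stands upright in it with its tip on the bottom.
- pin_short_center (a point): Centre of the shortest of three loose brass guide pins: 43 mm long, 15 mm in diameter, ends bevelled, 64 g; z along it, upwards. The pins (43, 55, 67 mm) stand upright 66 mm apart, in any order, in 12 mm deep, 17 mm wide pockets of a fixed light wooden board 200 x 62 x 25 mm; 31 mm of this one stands above the board.
- pin_short_top (a point): Centre of the top end of the shortest guide pin, 21.5 mm above its centre.
- pin_mid_center (a point): Centre of the middle of three loose brass guide pins: 55 mm long, 15 mm in diameter, ends bevelled, 82 g; z along it, upwards. The pins (43, 55, 67 mm) stand upright 66 mm apart, in any order, in 12 mm deep, 17 mm wide pockets of a fixed light wooden board 200 x 62 x 25 mm; 43 mm of this one stands above the board.
- pin_mid_top (a point): Centre of the top end of the middle guide pin, 27.5 mm above its centre.
- pin_long_center (a point): Centre of the longest of three loose brass guide pins: 67 mm long, 15 mm in diameter, ends bevelled, 100 g; z along it, upwards. The pins (43, 55, 67 mm) stand upright 66 mm apart, in any order, in 12 mm deep, 17 mm wide pockets of a fixed light wooden board 200 x 62 x 25 mm; 55 mm of this one stands above the board.
- pin_long_top (a point): Centre of the top end of the longest guide pin, 33.5 mm above its centre.
- paste_tin: Bystander: closed round tin of mould paste, 64 mm in diameter, 75 mm tall; origin at the centre of its underside.
- jacks: Bystander: glassblower's jacks (steel tongs with two blades) lying flat, about 260 mm long, 12 mm thick; origin under its middle, x along its length.
- paddle: Bystander: wooden paddle lying flat, 250 mm long, blade 75 mm wide and 18 mm thick; origin on its underside where the handle meets the blade, x towards the blade.
Not all that is in view belongs to the job. Of the things like the part that bears rod_tip, leave any that is purple, turquoise or yellow; of the rest the larger one is meant.

How it is judged:
By the outcome, as a careful person would: the job done as asked, in the order asked, and still so for the second after the job is handed in, with the robot touching nothing.
It also fails if it takes over 66 s, if anything falls off the work surface, if the arm or the gripper's body presses on something with over 40 N, if the wrist force passes 120 N, or if a joint passes its speed limit or range.

## Robot

A 6-joint arm with a two-finger parallel gripper is mounted at the origin on the work surface. World frame = base frame: x ahead of the robot, y to its left, z up, the work surface at z = 0. Lengths are in m, angles in rad, forces in N, time in s.
With the tool pointing down it reaches from about 0.4 to 0.825 m from the base axis. Payload 7 kg.
Tool frame: the origin (TCP) lies between the finger pads; the fingertips stand 8 mm ahead of it and the grasp point (between the pads) lies 11 mm behind it (arm.finger_overhang is the distance from the TCP to the fingertips, in m); z points along the fingers, y is the line along which they close (so a half turn about z gives the same grasp; the last joint's range is limited). The gripper opens to 88 mm and grips with 3 to 60 N. Pads are 19 mm wide; open, the fingers measure 130 mm over their backs; the gripper's body (78 mm by 193 mm) begins 47 mm behind the grasp point.
Start: joints at [-0.86, 0.359, 0.012, 0, -1.224, -0.288], TCP at [0.277, -0.616, 0.235] pointing down, gripper open.
Joint ranges: [-3.07, 3.07], [-1.43, 2.12], [-1.02, 1.25], [-3.03, 1.67], [-3.05, -0], [-3.03, 3.03]. Speed limits (rad/s): [2.39, 2.39, 3.01, 3.14, 3.14, 3.14].

## Interface

Orientations are given as [roll, pitch, yaw] about the fixed x, y, z axes, in that order (R = Rz(yaw) Ry(pitch) Rx(roll)).
In Python, from station import arm gives the robot as it stands.
- The arm moves only by the tool move_arm, never from a script. Its argument "rows" is text: rows parted by semicolons, each of 7 numbers parted by spaces: the turn, a rotation vector about the tool's x, y, z in degrees, then the shift along the tool's x, y, z in m, then the finger opening in m, from 0 to 0.0876. A call has 1 to 8 rows; each row shifts and turns the commanded pose from where the row before left it, along the tool's axes as they then stand; what a row does not reach is not made up. A row lasts 1/8 s, in which the tool goes at most 62.5 mm and 10.7 degrees, less where a joint would pass 70% of its speed; a pose out of reach is approached as far as the arm can. A call is refused whole if a number of a shift passes 0.0625 or a number of a turn 10.7, either way. A call with a gripper value outside its range is refused whole. The fingers move at their own pace and stop on an object; "squeeze" is the grip in N (left out, the last holds). Time passes only in rows, so rows that do not move let the fingers close. It gives the time, the measured TCP pose, the force, the opening and the grip force at its end, in the units of the state.
- arm.get_state(): the state, without advancing time (a new reading comes with each control period).
- arm.grab_frame(name): name is "scene" or "top" or "wrist"; returns (picture, depth): 400x640x3 uint8, blue, green, red; 400x640 float32, m along the optical axis (not along the pixel's ray), 0 where there is no reading.
- arm.camera_model(name): a dict with "mtx" (3x3 intrinsics, pixels), "k1" (the pictures are not rectified: a ray, as slopes to the right and down, at radius r is drawn at 1 + k1 r^2 times it, then the intrinsics apply), "camera_from_world" (4x4, takes a point from world to camera coordinates); the wrist camera has in their place "mount" (4x4, takes a point from camera to tool coordinates, whose origin is the TCP and whose axes are the flange's). Camera axes: x right, y down, z forward; pixel columns grow to the right and rows downward; lengths in m; the calibration is good to about 2 mm. A picture is of the moment at which its call begins: read the wrist's pose just before it. camera_model takes no time and is no camera call.
- arm.job_done(): hands the job in; it is judged then, once.
The state is a dict: "t": time; "q": joint angles; "qd": joint speeds; "joint_efforts": joint torques, N m; "eef_pos": TCP position; "ee_rot": TCP orientation; "force": force on the tool from outside, world axes, zero at the start; "moment": the same for the moment, N m; "width": finger opening in m; "gripper_force": force on a finger pad.
Only numpy, scipy, OpenCV 4.12 (cv2) and the standard library are available. Lean on these libraries where they do the work, as an engineer would, in place of code of your own. Each camera call takes 0.05 s, during which the arm holds its last target. There are 200 camera calls.

## Working session

There is one attempt and no reset: what is moved stays moved. The work goes in short steps, Python scripts to look and compute and a tool call to move; the robot and the scene stay as the last step left them, time stands still between calls to the robot, and variables do not carry over. Pictures are saved under pics/ and viewed, at most 10 in all, crops included, and the job is handed in when it is done.

Besides the shell and the picture viewer there is one more tool, called after ">>>" by a JSON object that holds its "name" and its "arguments", one argument or row to a line. move_arm: Moves the arm, as the interface text tells. Its arguments: {"type":"object","properties":{"rows":{"type":"string"},"squeeze":{"type":"number"}},"required":["rows"]}

```bash
mkdir -p pics
cat > h.py <<'E'
import numpy as np, cv2
from scipy.spatial.transform import Rotation as R
from station import arm
def grab(n):
    s=arm.get_state(); im,d=arm.grab_frame(n); m=arm.camera_model(n)
    if n=='wrist':
        T=np.eye(4); T[:3,:3]=R.from_euler('xyz',s['ee_rot']).as_matrix(); T[:3,3]=s['eef_pos']
        W=T@np.array(m['mount'])
    else: W=np.linalg.inv(np.array(m['camera_from_world']))
    np.savez('pics/'+n,im=im,d=d,W=W,K=np.array(m['mtx']),k1=m['k1']); return im,d
def load(n): return np.load('pics/'+n+'.npz')
def cloud(f,d=None):
    d=f['d'] if d is None else d
    K=f['K']; h,w=d.shape; v,u=np.mgrid[:h,:w].astype(float)
    x=(u-K[0,2])/K[0,0]; y=(v-K[1,2])/K[1,1]; a,b=x.copy(),y.copy()
    for _ in range(8):
        g=1+f['k1']*(a*a+b*b); a=x/g;b=y/g
    P=np.stack([a*d,b*d,d],-1); return P@f['W'][:3,:3].T+f['W'][:3,3]
def proj(f,p):
    C=np.linalg.inv(f['W']); q=C[:3,:3]@np.array(p)+C[:3,3]; a=q[:2]/q[2]; a=a*(1+f['k1']*(a@a))
    return f['K'][0,0]*a[0]+f['K'][0,2], f['K'][1,1]*a[1]+f['K'][1,2]
E
python3 - <<'E'
from h import *
for n in ('scene','top'):
    im,d=grab(n); cv2.imwrite(f'pics/{n}0.png',im)
print(arm.get_state(), arm.finger_overhang, arm.camera_model('wrist'))
E
```

```text
{'t': 0.1, 'q': array([-8.59884551e-01,  3.59317320e-01,  1.11131589e-02, -3.29284604e-04,
       -1.22410408e+00, -2.88099808e-01]), 'qd': array([ 0.00056231, -0.00078138,  0.00331876, -0.00036417, -0.0002737 ,
        0.00170844]), 'joint_efforts': array([-1.90005303e-03, -5.84163702e+01,  2.93752474e+01,  7.01560020e+00,
        1.01840735e-02, -4.66135725e-05]), 'eef_pos': array([ 0.27676154, -0.61515842,  0.23369506]), 'ee_rot': array([ 3.14005509e+00, -1.32820447e-04, -2.71889270e+00]), 'force': array([ 0.00223929,  0.74057227, -0.06940854]), 'moment': array([ 0.00580219, -0.04482788, -0.03298655]), 'gripper_force': 0.0, 'width': 0.08748600356926987} 0.008 {'mtx': array([[304.14117072,   0.        , 320.12420805],
       [  0.        , 304.14117072, 193.59121079],
       [  0.        ,   0.        ,   1.        ]]), 'k1': -0.05103325542378872, 'mount': array([[-1.25200474e-04, -9.51003135e-01, -3.09181212e-01,
         8.45080556e-02],
       [ 9.99999985e-01, -8.23061243e-05, -1.51778595e-04,
         3.44769007e-04],
       [ 1.18894412e-04, -3.09181226e-01,  9.51003131e-01,
        -1.50311379e-01],
       [ 0.00000000e+00,  0.00000000e+00,  0.00000000e+00,
         1.00000000e+00]])}
```

View pics/scene0.png

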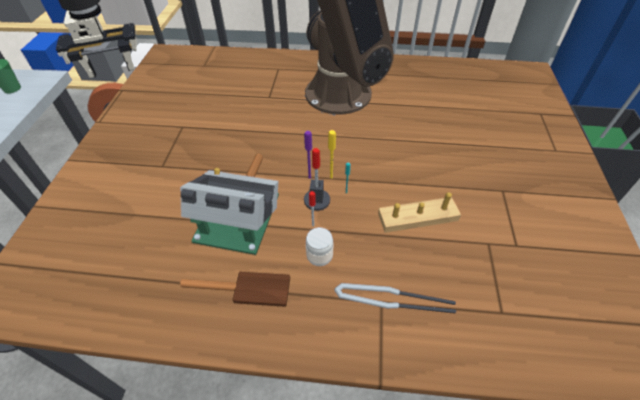

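View pics/top0.png

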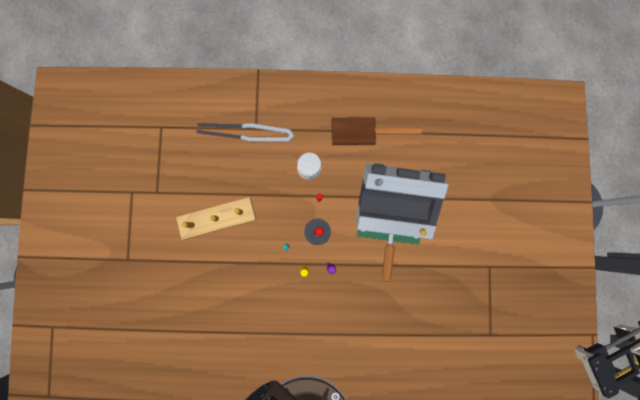

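The scene view shows the mould (230,205), the stand with a big red-gripped rod (317,160–200), and the pin board (420,213). Rod-like things in the top view are big red (319,231) in the stand, small red (319,197), yellow (304,272), purple (332,269) and turquoise (286,246). The larger red one in the stand fits the description, and I'll confirm it in a crop while measuring.

Run:
```python
from h import *
f=load('top'); s=load('scene')
a=cv2.resize(s['im'][110:260,160:480],None,fx=2.5,fy=2.5,interpolation=3)
b=cv2.resize(f['im'][140:300,165:465],None,fx=2.66,fy=2.66,interpolation=3)[:, :800]
cv2.imwrite('pics/c1.png',a); cv2.imwrite('pics/c2.png',b)
P=cloud(f)
np.set_printoptions(precision=4,suppress=True)
for n,(u,v) in dict(big=(319,231),small=(319,197),yel=(304,272),pur=(332,269),tur=(286,246),tin=(309,161),pA=(189,225),pB=(214,218),pC=(239,211),foot=(309,240),brd=(200,228),setpin=(423,231),hole=(379,182),handle=(388,265)).items():
    w=P[v-4:v+5,u-4:u+5].reshape(-1,3); w=w[np.isfinite(w).all(1)]
    print(n,P[v,u],'max',w[w[:,2].argmax()])
# mould plane
m=np.zeros((400,640),bool); m[170:240,355:447]=True
Q=P[m]; Q=Q[Q[:,2]>.04]
best=0;rng=np.random.default_rng(0)
for _ in range(2000):
    t=Q[rng.choice(len(Q),3,0)]; n=np.cross(t[1]-t[0],t[2]-t[0]); l=np.linalg.norm(n)
    if l<1e-5: continue
    n/=l; n*=np.sign(n[2]); 
    if abs(n[2]-.866)>.08: continue
    k=abs((Q-t[0])@n)<.003
    if k.sum()>best: best=k.sum();I=k
q=Q[I];c=q.mean(0);n=np.linalg.svd(q-c)[2][2];n*=np.sign(n[2]);print('plane',n,c,best,q[:,2].max())
e1=np.cross([0,0,1],n);e1/=np.linalg.norm(e1)
e2=np.cross(n,e1)
uv=np.c_[(q-c)@e1,(q-c)@e2].astype(np.float32)
r=cv2.minAreaRect(uv);print(r); cc=c+e1*r[0][0]+e2*r[0][1]; print('ctr',cc,'upslope',e2, 'along',e1)
```

```text
big [ 0.4982 -0.0191  0.1854] max [ 0.4938 -0.0168  0.1895]
small [ 0.5792 -0.0193  0.1242] max [ 0.5762 -0.0192  0.13  ]
yel [0.4069 0.012  0.1671] max [0.4932 0.0034 0.9821]
pur [ 0.4146 -0.0501  0.167 ] max [ 0.4191 -0.0477  0.1687]
tur [0.4615 0.0567 0.1134] max [0.4932 0.0034 0.9821]
tin [0.6754 0.0066 0.0753] max [0.6721 0.0065 0.0791]
pA [0.5071 0.3063 0.0631] max [0.5091 0.3102 0.082 ]
pB [0.5264 0.2449 0.0587] max [0.5264 0.2449 0.0587]
pC [0.5451 0.1806 0.0662] max [0.5496 0.1871 0.0727]
foot [0.4748 0.0022 0.0111] max [ 0.4835 -0.0026  0.0691]
brd [0.5005 0.289  0.0266] max [0.4932 0.0034 0.9821]
setpin [ 0.5033 -0.2751  0.1035] max [ 0.5034 -0.2776  0.1036]
hole [ 0.6191 -0.1636  0.1193] max [ 0.6241 -0.1531  0.1492]
handle [ 0.4156 -0.2011  0.0496] max [ 0.4184 -0.2004  0.0525]
plane [-0.4922  0.056   0.8687] [ 0.5687 -0.2255  0.1196] 2786 0.16008924828935123
((-0.005965739488601685, -0.0015916302800178528), (0.1924295723438263, 0.16933324933052063), 0.11953851580619812)
ctr [ 0.568  -0.2194  0.1189] upslope [ 0.8631 -0.0982  0.4954] along [-0.1131 -0.9936  0.    ]
```

View pics/c1.png

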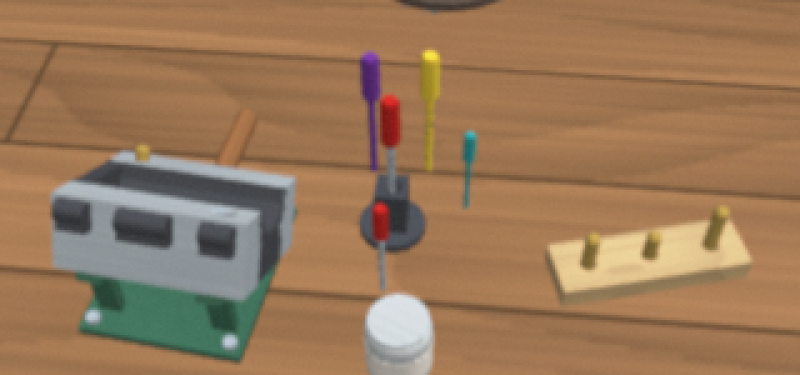

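View pics/c2.png

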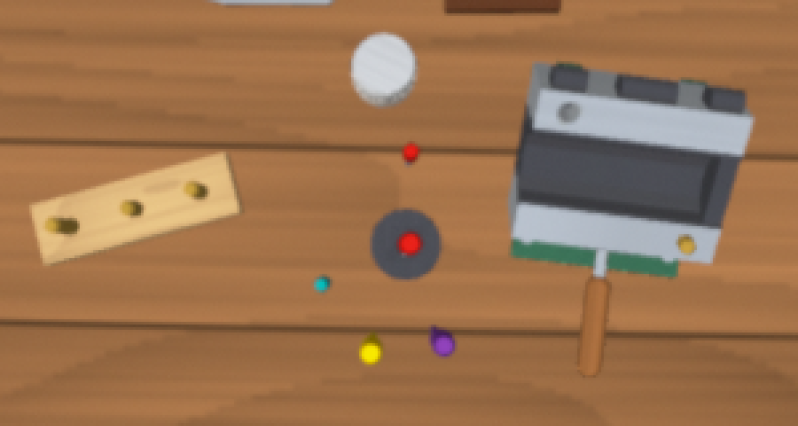

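The crops confirm it: the big red-gripped rod stands in the dark stand (scene 390,120→195; top 410,243). The small red one stands free (380,220), and the purple, yellow and turquoise ones are to be left. The empty hole is upper left on the mould (569,111) and the set pin lower right (686,244). The longest pin looks like the left one in the top view. I'll go over the mould for a close look.

>>> {"name": "move_arm", "arguments": {
  "rows": "0 0 10 -0.0525 0.032 -0.003 0.0876;0 0 10 -0.046 0.0405 -0.003 0.0876;0 0 10.7 -0.038 0.048 -0.003 0.0876;0 0 0 -0.0295 0.054 -0.003 0.0876;0 0 0 -0.0295 0.054 -0.003 0.0876;0 0 0 -0.0295 0.054 -0.003 0.0876;0 0 0 -0.0295 0.054 -0.003 0.0876;0 0 0 -0.0295 0.054 -0.003 0.0876"
}}

```text
t: 1.1
eef_pos: [0.5534, -0.2112, 0.2584]
ee_rot: [3.141, -0.0, 3.04]
force: [0.9, -0.4, 0.1]
width: 0.088
gripper_force: 0.0
```

Run:
```python
from h import *
im,d=grab('wrist'); print(arm.get_state()['eef_pos'],arm.get_state()['qd'])
f=load('wrist');P=cloud(f)
cv2.imwrite('pics/w1.png',cv2.resize(im,None,fx=1.25,fy=1.25))
Q=P[(d>0)]; Q=Q[(Q[:,2]>.08)&(Q[:,2]<.165)]
n0=np.array([-.4922,.056,.8687]);best=0;rng=np.random.default_rng(0)
for _ in range(3000):
    t=Q[rng.choice(len(Q),3,0)]; n=np.cross(t[1]-t[0],t[2]-t[0]); l=np.linalg.norm(n)
    if l<1e-4: continue
    n/=l; n*=np.sign(n[2])
    if n@n0<.97: continue
    k=abs((Q-t[0])@n)<.002
    if k.sum()>best: best=k.sum();I=k
q=Q[I];c=q.mean(0);n=np.linalg.svd(q-c,full_matrices=False)[2][2];n*=np.sign(n[2]);print('plane',n,c,best,q[:,2].max())
np.savez('pics/plane',n=n,c=c)
```

```text
[ 0.55725016 -0.2066798   0.25843614] [-0.0717219  -0.00591415 -0.02860021  0.00565222  0.0108935   0.13758379]
plane [-0.49405105  0.0546679   0.8677125 ] [ 0.56613427 -0.2233613   0.11903142] 14213 0.15848643919437433
```

View pics/w1.png

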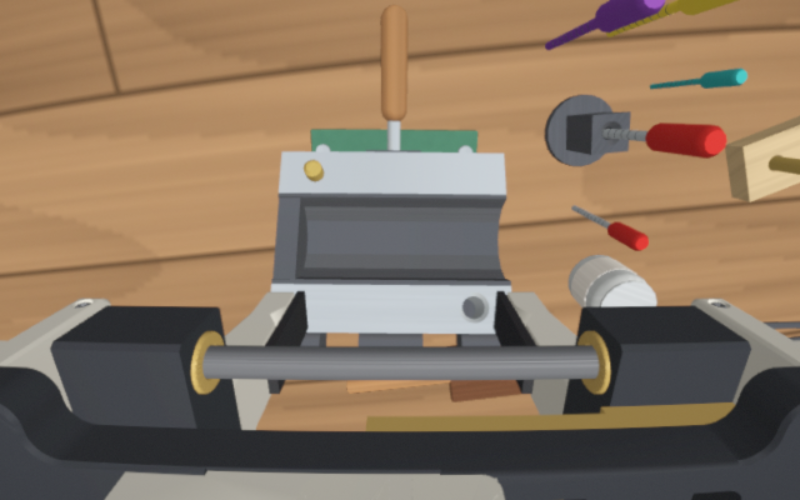

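The wrist view shows the hole at about (475,308), the set pin at (314,170) and the stand rod at (690,140). The arm was still settling, so I take one more frame now and fit numbers.

```bash
cat >> h.py <<'E'
def ray(f,u,v):
    K=f['K'];x=(u-K[0,2])/K[0,0];y=(v-K[1,2])/K[1,1];a,b=x,y
    for _ in range(8):
        g=1+f['k1']*(a*a+b*b);a=x/g;b=y/g
    return f['W'][:3,3], f['W'][:3,:3]@np.array([a,b,1.])
def onplane(f,u,v,n,c):
    o,r=ray(f,u,v); return o+r*((c-o)@n)/(r@n)
E
python3 - <<'E'
from h import *
np.set_printoptions(precision=4,suppress=True)
im,d=grab('wrist'); s=arm.get_state();print(s['eef_pos'],s['qd'])
f=load('wrist');P=cloud(f)
n,c=[np.load('pics/plane.npz')[k] for k in 'nc']
Q=P[(d>0)&(abs((P-c)@n)<.003)]
Q=Q[(Q[:,2]>.07)&(Q[:,2]<.165)]; c=Q.mean(0);n=np.linalg.svd(Q-c,full_matrices=False)[2][2];n*=np.sign(n[2])
print('plane',n,c,Q[:,2].max())
e2=np.array([0,0,1])-n*n[2];e2/=np.linalg.norm(e2);ym=np.cross(n,e2)
pl=abs((P-c)@n)<.003
# extents on face
A=(P-c)@e2;B=(P-c)@ym
print('ext up',np.percentile(A[pl&(P[...,2]>.07)],[.3,99.7]),'y',np.percentile(B[pl&(P[...,2]>.07)],[.3,99.7]))
g=cv2.cvtColor(im,cv2.COLOR_BGR2GRAY)
h=g[232:262,365:396]; print(h[::3,::2])
_,b=cv2.threshold(h,0,255,cv2.THRESH_OTSU+cv2.THRESH_BINARY_INV)
N,L,S,C=cv2.connectedComponentsWithStats(b); print(S,C+[365,232])
for i in range(1,N):
  if 100<S[i,4]<600:
    p=onplane(f,*(C[i]+[365,232]),n,c);print('hole',p)
for uv in [(314/1.25,170/1.25)]: print('setpin',onplane(f,*uv,n,c+.015*n))
t=load('top')
print('hole top',onplane(t,378.9,181.7,n,c),'setpin top',onplane(t,422.9,231.7,n,c+.015*n))
np.savez('pics/plane',n=n,c=c)
# rod via wrist: red blob
hsv=cv2.cvtColor(im,cv2.COLOR_BGR2HSV)
m=((hsv[...,0]<6)|(hsv[...,0]>174))&(hsv[...,1]>150)&(d>0)
q=P[m];q=q[(q[:,0]<.54)&(q[:,2]>.1)];print('rod pts',len(q),q.mean(0),q.min(0),q.max(0))
for lo in np.arange(.13,.19,.01):
    z=q[(q[:,2]>=lo)&(q[:,2]<lo+.01)]
    if len(z): print(lo,(z.min(0)+z.max(0))/2)
cv2.imwrite('pics/w2.png',cv2.resize(im[220:290,340:440],None,fx=6,fy=6))
# stand mouth from scene/top: dark post
E
```

```text
[ 0.5555 -0.2089  0.2581] [-0.0692 -0.0139 -0.033   0.0065 -0.0068  0.0713]
plane [-0.4934  0.0546  0.8681] [ 0.5651 -0.2209  0.1182] 0.1588139884949465
ext up [-0.0814  0.0819] y [-0.0932  0.1937]
[[203 203 204 203 201 200 197 195 200 203 203 203 203 203 203 203]
 [205 189 145 130 128 130 142 176 182 191 206 206 206 206 207 204]
 [181 105 101 106 120 125 125 126 157 174 193 205 206 205 205 202]
 [128 102 101 103 103 114 117 119 122 161 170 203 204 204 204 199]
 [141 101 102 103 102 104 110 112 115 154 164 200 203 202 202 194]
 [182 109 102 103 103 103 105 106 131 154 183 202 203 203 203 179]
 [195 186 132 106 104 103 111 142 154 167 199 201 200 201 201 154]
 [202 197 186 178 169 166 162 169 194 202 202 202 202 202 202 142]
 [205 205 205 205 204 204 204 205 204 205 204 204 204 204 204 131]
 [204 205 205 205 204 205 205 205 204 204 204 204 204 204 201 104]]
[[  0   0  31  30 627]
 [  0   2  20  19 289]
 [ 29  18   2  12  14]] [[382.3461 247.7719]
 [374.1903 243.2699]
 [394.8571 256.2143]]
hole [ 0.6152 -0.1592  0.1428]
setpin [ 0.505  -0.2701  0.1044]
hole top [ 0.6163 -0.1587  0.1434] setpin top [ 0.5016 -0.2751  0.1028]
rod pts 1407 [ 0.4969 -0.0253  0.17  ] [ 0.4881 -0.0304  0.1329] [ 0.5071 -0.0123  0.1888]
0.13 [ 0.4973 -0.0256  0.1364]
0.14 [ 0.4974 -0.0254  0.145 ]
0.15000000000000002 [ 0.4977 -0.0248  0.155 ]
0.16000000000000003 [ 0.4972 -0.0244  0.1651]
0.17000000000000004 [ 0.4973 -0.0253  0.175 ]
0.18000000000000005 [ 0.4979 -0.0212  0.1844]
```

>>> {"name": "move_arm", "arguments": {
  "rows": "0 0 0 0.0192 0.0455 0 0.0876;0 0 0 0.0192 0.0455 0 0.0876;0 0 0 0.0192 0.0455 0 0.0876;0 0 0 0.0192 0.0455 0 0.0876;0 0 0 0 0 0 0.0876;0 0 0 0 0 0.03 0.0876;0 0 0 0 0 0 0.0876"
}}

```text
t: 2.08
eef_pos: [0.4933, -0.0252, 0.2266]
ee_rot: [-3.14, -0.004, 3.04]
force: [0.1, -0.4, 0.3]
width: 0.0881
gripper_force: 0.0
```

Run:
```python
from h import *
np.set_printoptions(precision=4,suppress=True)
im,d=grab('wrist'); s=arm.get_state();print(s)
P=cloud(load('wrist'))
hsv=cv2.cvtColor(im,cv2.COLOR_BGR2HSV)
m=((hsv[...,0]<6)|(hsv[...,0]>174))&(hsv[...,1]>150)&(d>0)
q=P[m];q=q[(abs(q[:,0]-.4975)<.03)&(abs(q[:,1]+.02)<.03)&(q[:,2]>.1)]
for lo in np.arange(.13,.19,.01):
    z=q[(q[:,2]>=lo)&(q[:,2]<lo+.01)]
    if len(z): print(lo,z.min(0),z.max(0))
cv2.imwrite('pics/w3.png',im)
```

```text
{'t': 2.125, 'q': array([ 0.3472,  0.0655, -0.3833,  0.0002, -1.1244, -2.02  ]), 'qd': array([-0.0015, -0.0127,  0.0341,  0.0111, -0.0074, -0.0023]), 'joint_efforts': array([  0.2151, -32.4777,  26.7468,   6.2489,   0.0719,   0.0091]), 'eef_pos': array([ 0.4943, -0.0252,  0.228 ]), 'ee_rot': array([-3.1404, -0.0021,  3.0397]), 'force': array([ 0.5002, -0.0249,  0.3236]), 'moment': array([-0.0436, -0.0711,  0.0211]), 'gripper_force': 0.0, 'width': 0.08744655007845449}
0.13 [ 0.4876 -0.0277  0.1355] [ 0.4927 -0.011   0.1399]
0.14 [ 0.4878 -0.0277  0.14  ] [ 0.4941 -0.0101  0.1498]
0.15000000000000002 [ 0.4877 -0.0287  0.15  ] [ 0.4968 -0.0102  0.1598]
0.16000000000000003 [ 0.4877 -0.0285  0.16  ] [ 0.4954 -0.01    0.1699]
0.17000000000000004 [ 0.4876 -0.0282  0.1701] [ 0.4944 -0.0101  0.1799]
0.18000000000000005 [ 0.4877 -0.0285  0.1801] [ 0.5056 -0.01    0.1885]
```

>>> {"name": "move_arm", "arguments": {
  "rows": "0 0 0 -0.0024 0.006 0.02 0.06;0 0 0 0 0 0.04 0.06;0 0 0 0 0 0.021 0.06;0 0 0 0 0 0 0.06;0 0 0 0 0 0 0.01;0 0 0 0 0 0 0.01;0 0 0 0 0 0 0.01;0 0 0 0 0 0 0.01",
  "squeeze": 40
}}

```text
t: 3.12
eef_pos: [0.4979, -0.0185, 0.1478]
ee_rot: [3.141, 0.001, 3.04]
force: [0.9, 0.5, 0.3]
width: 0.0256
gripper_force: 0.0
```

>>> {"name": "move_arm", "arguments": {
  "rows": "0 0 0 0 0 0 0.01;0 0 0 0 0 0 0.01"
}}

```text
t: 3.38
eef_pos: [0.4979, -0.0185, 0.1476]
ee_rot: [3.142, 0.0, 3.04]
force: [-0.4, -0.1, 2.2]
width: 0.0191
gripper_force: 40.0
```

Run:
```python
from h import *
s=arm.get_state();print(s['eef_pos'],s['width'],s['gripper_force'],s['force'],s['moment'])
```

```text
[ 0.49791815 -0.01852479  0.14762466] 0.01912432488415464 39.99376942869276 [-0.38337321 -0.14136799  2.16895142] [-0.04235889  0.16995866  0.01619425]
```

>>> {"name": "move_arm", "arguments": {
  "rows": "0 0 0 0 0 -0.06 0.01;0 0 0 0 0 -0.06 0.01;0 0 0 0 0 -0.06 0.01;0 0 0 -0.016 -0.0423 0 0.01;0 0 0 -0.016 -0.0423 0 0.01;0 -10 0 -0.016 -0.0423 0 0.01;0 -10 0 0 0 0 0.01;0 -9.8 0 0 0 0 0.01"
}}

```text
t: 4.38
eef_pos: [0.5328, -0.1501, 0.3277]
ee_rot: [3.14, 0.526, 3.039]
force: [0.0, -1.8, 0.3]
width: 0.0192
gripper_force: 40.0
```

>>> {"name": "move_arm", "arguments": {
  "rows": "0 0 0 0 0 0 0.01;0 0 0 0 0 0 0.01;0 0 0 0 0 0 0.01"
}}

```text
t: 4.75
eef_pos: [0.5342, -0.1494, 0.3287]
ee_rot: [3.141, 0.521, 3.04]
force: [0.3, 0.2, -1.6]
width: 0.0191
gripper_force: 40.0
```

```bash
cat >> h.py <<'E'
def Tnow():
    s=arm.get_state(); return R.from_euler('xyz',s['ee_rot']).as_matrix(), np.array(s['eef_pos']), s
np.set_printoptions(precision=4,suppress=True)
E
python3 - <<'E'
from h import *
Rm,p,s=Tnow(); im,d=grab('wrist'); cv2.imwrite('pics/w4.png',cv2.resize(im,None,fx=1.25,fy=1.25))
n=np.load('pics/plane.npz')['n']; e2=np.array([0,0,1])-n*n[2];e2/=np.linalg.norm(e2);ym=np.cross(n,e2)
G=np.c_[-e2,ym,-n]; H=np.array([.6155,-.159,.143])
print(p,s['force'],s['width'],'turn',R.from_matrix(Rm.T@G).as_rotvec(degrees=True))
tip=p+Rm[:,2]*.1276; print('tip',tip,'to 20mm out, tool axes',Rm.T@(H+.02*n-tip))
E
```

```text
[ 0.5342 -0.1494  0.3287] [ 0.2681  0.2444 -1.55  ] 0.01910360127514575 turn [0.2644 0.0872 0.4305]
tip [ 0.5974 -0.1558  0.218 ] to 20mm out, tool axes [ 0.0214 -0.0013  0.0542]
```

View pics/w4.png

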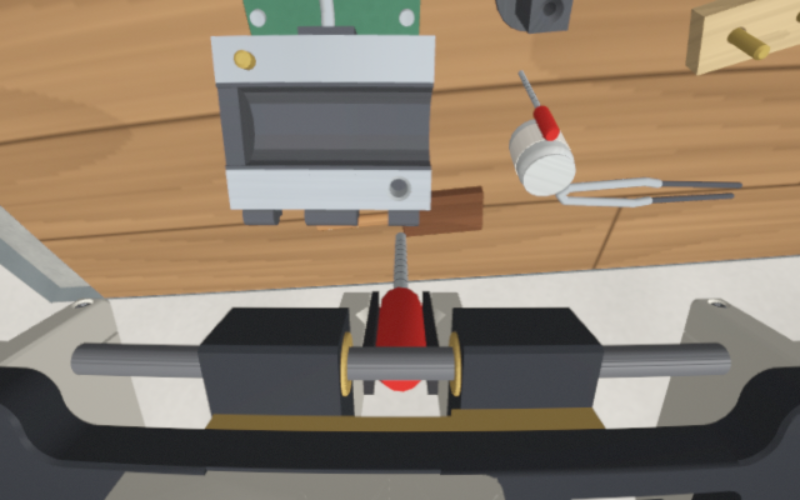

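The hole is at (400,188) in the wrist view and the rod tip at (401,236), so they are aligned sideways. I measure the hole again from this settled frame.

Run:
```python
from h import *
f=load('wrist');im,d=f['im'],f['d'];P=cloud(f)
n0,c0=[np.load('pics/plane.npz')[k] for k in 'nc']
k=(d>0)&(abs((P-c0)@n0)<.004)&(P[...,2]>.07)&(P[...,2]<.165)&(P[...,1]<-.13)
Q=P[k];c=Q.mean(0);n=np.linalg.svd(Q-c,full_matrices=False)[2][2];n*=np.sign(n[2]);k2=abs((Q-c)@n)<.002;Q=Q[k2];c=Q.mean(0);n=np.linalg.svd(Q-c,full_matrices=False)[2][2];n*=np.sign(n[2])
e2=np.array([0,0,1])-n*n[2];e2/=np.linalg.norm(e2);ym=np.cross(n,e2)
print('plane',n,c,'z off vs old',(c-c0)@n0,Q[:,2].max())
A=(Q-c)@e2;B=(Q-c)@ym
ctr=c+e2*(A.min()+A.max())/2+ym*(np.percentile(B,.2)+np.percentile(B,99.8))/2
print('ext',np.ptp(A),np.percentile(B,99.8)-np.percentile(B,.2),'ctr',ctr,'hole from ctr',ctr+.055*e2+.065*ym)
g=cv2.cvtColor(im,cv2.COLOR_BGR2GRAY)
u0,v0,u1,v1=305,138,336,163
b=(g[v0:v1,u0:u1]<190).astype(np.uint8)
N,L,S,C=cv2.connectedComponentsWithStats(b)
for i in range(1,N):
  if S[i,4]>40:
    x,y,w,h=S[i,:4]; q=(u0+x+(w-1)/2,v0+y+(h-1)/2);print(S[i],C[i]+[u0,v0],'bbox ctr',q,onplane(f,*q,n,c))
print(g[150,u0:u1],g[v0:v1,320])
H=np.load('pics/plane.npz')
np.savez('pics/plane2',n=n,c=c)
```

```text
plane [-0.4938  0.0543  0.8679] [ 0.5584 -0.2269  0.1147] z off vs old -7.904357865597169e-05 0.15825101462837787
ext 0.16543954504313574 0.18848383623537573 ctr [ 0.5659 -0.2201  0.1186] hole from ctr [ 0.6205 -0.1607  0.1459]
[  6   4  18  19 272] [319.6507 150.6765] bbox ctr (np.float64(319.5), np.float64(151.0)) [ 0.6149 -0.1582  0.1426]
[205 205 204 205 205 198 178 153 137 118 106 102 102 103 101 100 102 105
 107 111 122 144 163 176 193 202 204 204 204 204 204] [205 204 201 191 182 138 106 101 101 102 101 100 100 103 110 114 115 116
 119 135 170 177 183 201 206]
```

>>> {"name": "move_arm", "arguments": {
  "rows": "0.25 0.1 0.4 0.0214 -0.0006 0.025 0.01;0 0 0 0 0 0.0292 0.01;0 0 0 0 0 0 0.01;0 0 0 0 0 0.012 0.01;0 0 0 0 0 0.012 0.01;0 0 0 0 0 0.01 0.01;0 0 0 0 0 0 0.01;0 0 0 0 0 0 0.01"
}}

```text
t: 5.8
eef_pos: [0.5577, -0.1531, 0.2404]
ee_rot: [-3.141, 0.519, 3.032]
force: [0.4, -0.3, -1.8]
width: 0.0191
gripper_force: 40.0
```

```bash
cat >> h.py <<'E'
H=np.array([.615,-.1583,.1427]); n=np.array([-.4936,.0545,.868]); n/=np.linalg.norm(n)
e2=np.array([0,0,1])-n*n[2];e2/=np.linalg.norm(e2);ym=np.cross(n,e2);G=np.c_[-e2,ym,-n]
def rep(L=.1276):
    Rm,p,s=Tnow(); tip=p+Rm[:,2]*L; r=tip-H
    print('t',s['t'],'p',p,'tip in mould x,y,z mm',np.array([r@e2,r@ym,r@n])*1e3,'F tool',Rm.T@s['force'],'M',Rm.T@s['moment'],'w',s['width'],'turn',R.from_matrix(Rm.T@G).as_rotvec(degrees=True))
E
python3 - <<'E'
from h import *
rep(); im,d=grab('wrist'); cv2.imwrite('pics/w5.png',cv2.resize(im[100:300,220:420],None,fx=3,fy=3))
E
```

```text
t 5.8 p [ 0.5577 -0.1531  0.2404] tip in mould x,y,z mm [ -1.5664  -1.1683 -14.243 ] F tool [ 0.5121 -0.2593  1.757 ] M [0.0241 1.817  0.0174] w 0.019112491023477958 turn [-0.009  -0.0644  0.0331]
```

View pics/w5.png

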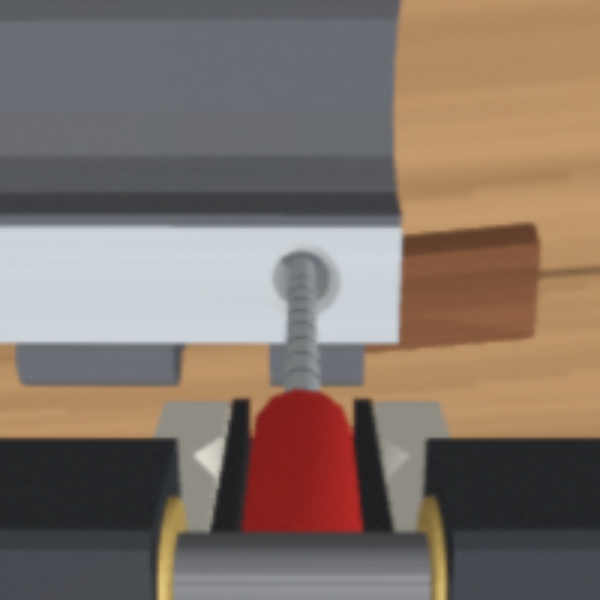

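>>> {"name": "move_arm", "arguments": {
  "rows": "0 0 0 -0.0015 0.0012 0.005 0.01;0 0 0 0 0 0.005 0.01;0 0 0 0 0 0.002 0.01;0 0 0 0 0 0.002 0.01;0 0 0 0 0 0.001 0.01;0 0 0 0 0 0.001 0.01;0 0 0 0 0 0.001 0.01;0 0 0 0 0 0 0.01"
}}

```text
t: 6.85
eef_pos: [0.5674, -0.153, 0.2261]
ee_rot: [-3.141, 0.518, 3.032]
force: [0.9, -0.5, -1.1]
width: 0.0195
gripper_force: 40.0
```

```bash
python3 -c "
from h import *
rep()"
```

```text
t 6.85 p [ 0.5674 -0.153   0.2261] tip in mould x,y,z mm [ -0.3243   0.0656 -31.4223] F tool [-0.2388 -0.4027  1.4424] M [-0.0151  1.8628 -0.0105] w 0.019517615705159582 turn [-0.0049 -0.0771  0.0287]
```

>>> {"name": "move_arm", "arguments": {
  "rows": "0 0 0 0 0 0.002 0.01;0 0 0 0 0 0.0015 0.01;0 0 0 0 0 0.0015 0.01;0 0 0 0 0 0.0015 0.01;0 0 0 0 0 0.0015 0.01;0 0 0 0 0 0.001 0.01;0 0 0 0 0 0.001 0.01;0 0 0 0 0 0 0.01"
}}

```text
t: 7.85
eef_pos: [0.5725, -0.1537, 0.2189]
ee_rot: [-3.141, 0.52, 3.032]
force: [-10.5, 3.0, 11.1]
width: 0.0194
gripper_force: 40.0
```

```bash
python3 -c "
from h import *
rep()"
```

```text
t 7.85 p [ 0.5725 -0.1537  0.2189] tip in mould x,y,z mm [  0.7709  -0.1782 -40.2058] F tool [  3.8388   1.8164 -14.9421] M [-0.5163  3.1706 -0.057 ] w 0.019378660579802164 turn [-0.0181  0.0286  0.0244]
```

>>> {"name": "move_arm", "arguments": {
  "rows": "0 0 0 0 0 -0.03 0.01;0 0 0 0 0 -0.03 0.01;0 0 0 0 -0.03 0 0.01;0 0 0 0 0 0.006 0.01;0 0 0 0 0 0.004 0.01;0 0 0 0 0 0 0.01"
}}

```text
t: 8.6
eef_pos: [0.5442, -0.1804, 0.2598]
ee_rot: [-3.141, 0.517, 3.033]
force: [0.1, -0.6, -0.6]
width: 0.0191
gripper_force: 40.0
```

Run:
```python
from h import *
rep()
grab('wrist');f=load('wrist');d=f['d'];P=cloud(f)
k=(d>0)&(abs((P-H)@n)<.004)&(P[...,2]>.07)&(P[...,2]<.165)&(P[...,1]<-.13)
r=P[k]-H
cv2.imwrite('pics/w6.png',cv2.resize(f['im'],None,fx=1.25,fy=1.25))
print('x',np.percentile(r@e2,[0,1,99,100]),'y',np.percentile(r@ym,[0,1,99,100]))
print('n res near hole',np.median((r@n)[abs(r@e2)<.02]))
print('edge pix proj', [ (a,proj(f,H+e2*a-ym*.05)) for a in (-.13,-.02,.02,.03)])
```

```text
t 8.6 p [ 0.5442 -0.1804  0.2598] tip in mould x,y,z mm [ -1.2213 -29.7672   7.8067] F tool [ 0.1859 -0.5763  0.6121] M [-0.0232  1.8141  0.0025] w 0.019062080505025718 turn [-0.019  -0.179   0.0498]
x [-0.1311 -0.1297  0.032   0.0351] y [-0.1625 -0.1599  0.0233  0.0294]
n res near hole 0.00015589361576666907
edge pix proj [(-0.13, (np.float64(296.576336164746), np.float64(42.024447555046834))), (-0.02, (np.float64(298.90842076464304), np.float64(166.70878859113375))), (0.02, (np.float64(299.71505943017485), np.float64(205.8100688089903))), (0.03, (np.float64(299.91177543086883), np.float64(215.09693086723308)))]
```

View pics/w6.png

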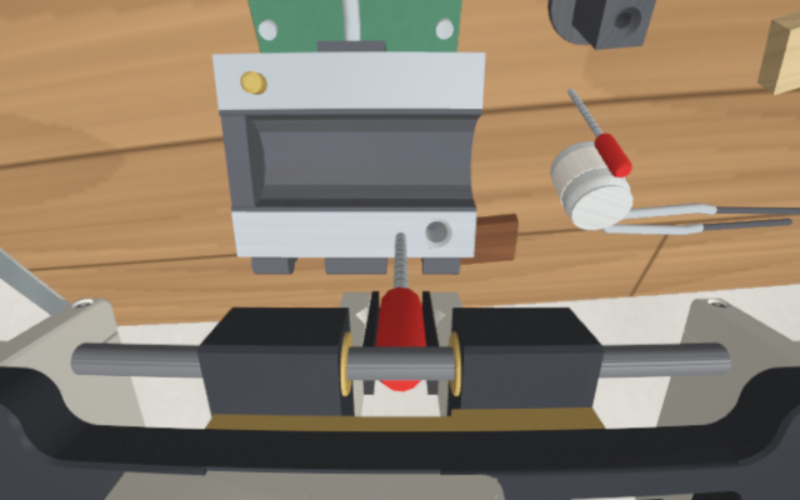

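The near edge (row 257) and far edge (row 54) project exactly at +20 and −130 mm from the hole, so the face plane is right. The bottom was felt at 40 mm, so the middle pin (55 mm) is needed. The rod goes back now.

>>> {"name": "move_arm", "arguments": {
  "rows": "0 0 0 0 0 -0.06 0.01;0 10 0 0 0 0 0.01;0 10 0 0 0 0 0.01;0 9.9 -0.5 0 0 0 0.01;0 0 0 0.0109 0.052 0 0.01;0 0 0 0.0109 0.052 0 0.01;0 0 0 0.0109 0.052 0 0.01;0 0 0 0 0 0 0.01"
}}

```text
t: 9.65
eef_pos: [0.498, -0.0157, 0.313]
ee_rot: [-3.141, -0.003, 3.045]
force: [0.1, -0.5, -0.9]
width: 0.0191
gripper_force: 40.0
```

>>> {"name": "move_arm", "arguments": {
  "rows": "0 0 0 0 0 0.03 0.01;0 0 0 0 0 0 0.01;0 0 0 0 0 0 0.01"
}}

```text
t: 10.02
eef_pos: [0.4984, -0.0193, 0.2838]
ee_rot: [-3.14, -0.003, 3.04]
force: [-0.0, 0.2, -0.4]
width: 0.0196
gripper_force: 40.0
```

Run:
```python
from h import *
Rm,p,s=Tnow(); Gs=R.from_euler('xyz',[np.pi,0,3.04]).as_matrix()
print(p,s['force'],'turn',R.from_matrix(Rm.T@Gs).as_rotvec(degrees=True),'d',Rm.T@(np.array([.4979,-.0185,.1476])-p))
im,d=grab('wrist');f=load('wrist');cv2.imwrite('pics/w7.png',cv2.resize(im[60:300,200:440],None,fx=2.5,fy=2.5))
tip=p+Rm[:,2]*.1276; print('tip px',proj(f,tip),'mouth px',proj(f,[.4979,-.0185,.067]))
```

```text
[ 0.4984 -0.0193  0.2838] [-0.016   0.2323 -0.3876] turn [-0.0901 -0.1664  0.0266] d [0.0002 0.001  0.1362]
tip px (np.float64(319.9506476715256), np.float64(187.898296440798)) mouth px (np.float64(320.90728344747026), np.float64(166.8811077637036))
```

View pics/w7.png

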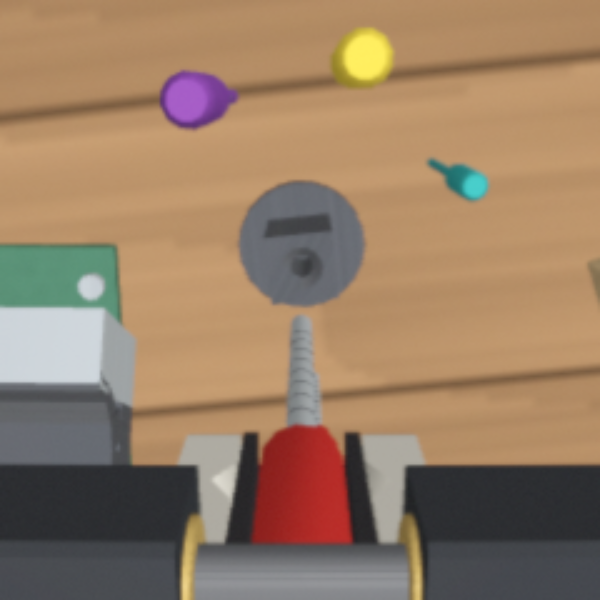

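The stand mouth is at (303,265) and the tip at (302,318), both where predicted. I descend.

>>> {"name": "move_arm", "arguments": {
  "rows": "0 -0.15 0 0.0002 0.001 0.05 0.01;0 0 0 0 0 0.03 0.01;0 0 0 0 0 0 0.01;0 0 0 0 0 0.015 0.01;0 0 0 0 0 0.012 0.01;0 0 0 0 0 0.012 0.01;0 0 0 0 0 0.01 0.01;0 0 0 0 0 0 0.01"
}}

```text
t: 11.08
eef_pos: [0.509, -0.017, 0.1649]
ee_rot: [3.139, 0.024, 3.046]
force: [2.1, -1.2, 46.7]
width: 0.0193
gripper_force: 39.8
```

Run:
```python
from h import *
Rm,p,s=Tnow(); print(s)
im,d=grab('wrist');cv2.imwrite('pics/w8.png',cv2.resize(im[60:300,200:440],None,fx=2.5,fy=2.5))
Rm,p,s=Tnow(); print(p,s['force'])
```

```text
{'t': 11.075, 'q': array([ 0.3593,  0.1311, -0.4697,  0.0103, -0.9474, -2.0318]), 'qd': array([ 0.0009, -0.0026,  0.0007, -0.004 , -0.0097,  0.0006]), 'joint_efforts': array([  0.8366, -14.4822,   6.6859,  -2.3323,  -0.7428,  -0.0248]), 'eef_pos': array([ 0.509 , -0.017 ,  0.1649]), 'ee_rot': array([3.1392, 0.024 , 3.0457]), 'force': array([ 2.1158, -1.2023, 46.6694]), 'moment': array([-0.9092, -1.1927,  0.0129]), 'gripper_force': 39.817645135335624, 'width': 0.019255573533210012}
[ 0.5089 -0.017   0.1649] [ 2.3953 -1.6558 45.8376]
```

View pics/w8.png

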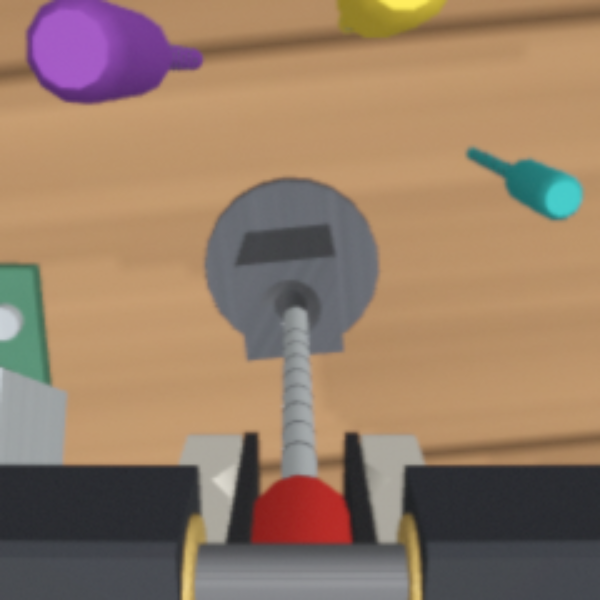

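The tip caught the rim of the stand's hole and the rod seems pushed or tilted in the grip. I back off and measure the rod in the hand.

>>> {"name": "move_arm", "arguments": {
  "rows": "0 0 0 0 0 -0.02 0.01;0 0 0 0 0 -0.03 0.01;0 0 0 0 0 -0.02 0.01;0 0 0 0 0 0 0.01;0 0 0 0 0 0 0.01;0 0 0 0 0 0 0.01"
}}

```text
t: 11.88
eef_pos: [0.4973, -0.018, 0.2233]
ee_rot: [-3.14, -0.002, 3.041]
force: [0.3, 0.0, -1.2]
width: 0.0191
gripper_force: 40.0
```

```bash
cat > rod.py <<'E'
from h import *
Rm,p,s=Tnow(); print(p,s['ee_rot'],s['force'])
im,d=grab('wrist');f=load('wrist');P=cloud(f)
T=(P-p)@Rm   # tool coords
hsv=cv2.cvtColor(im,cv2.COLOR_BGR2HSV)
red=((hsv[...,0]<6)|(hsv[...,0]>174))&(hsv[...,1]>130)
k=(d>0)&(abs(T[...,1])<.02)&(abs(T[...,0])<.04)&(T[...,2]>-.04)&(T[...,2]<.18)
k[:, :270]=0;k[:,370:]=0
for nm,m in (('grip',k&red),('rod',k&~red&(T[...,2]>.012))):
    q=T[m]
    for lo in np.arange(-.04,.18,.01):
        z=q[(q[:,2]>=lo)&(q[:,2]<lo+.01)]
        if len(z)>5: print(nm,'z%.0f'%(lo*1e3+5),'front x %.1f'%(np.percentile(z[:,0],95)*1e3),'y %.1f..%.1f'%(z[:,1].min()*1e3,z[:,1].max()*1e3),len(z))
    if len(q): print(nm,'z range',q[:,2].min(),q[:,2].max())
cv2.imwrite('pics/rod.png',cv2.resize(im[60:300,200:440],None,fx=2.5,fy=2.5))
E
python3 rod.py
```

```text
[ 0.4973 -0.018   0.2233] [-3.1402 -0.0019  3.0406] [ 0.2602  0.0441 -1.2094]
grip z-35 front x 9.7 y -10.2..10.9 201
grip z-25 front x 10.3 y -9.2..10.0 483
grip z-15 front x 10.9 y -9.2..10.1 258
grip z range -0.03869246219056617 0.0070671265049564195
rod z15 front x 8.1 y -3.5..3.8 84
rod z25 front x 8.8 y -3.7..4.0 97
rod z35 front x 9.7 y -3.9..3.5 87
rod z45 front x 10.6 y -4.1..3.6 71
rod z55 front x 11.5 y -4.3..3.7 67
rod z65 front x 12.3 y -4.5..3.2 54
rod z75 front x 13.0 y -3.9..3.2 47
rod z85 front x 14.1 y -4.0..3.3 45
rod z95 front x 14.8 y -4.2..3.4 38
rod z155 front x 15.6 y -18.7..16.9 816
rod z165 front x 17.4 y -19.2..13.8 97
rod z175 front x 17.3 y -18.8..14.2 78
rod z range 0.012017556720948699 0.1799831084450523
```

Run:
```python
from h import *
Rm,p,s=Tnow()
Gs=R.from_euler('xyz',[np.pi,0,3.04]).as_matrix()@R.from_rotvec([0,-4.9,0],degrees=True).as_matrix()
t=np.array([.0126,-.0004,.117]); goal=np.array([.4972,-.0185,.087])
q=goal-Gs@t
print('turn',R.from_matrix(Rm.T@Gs).as_rotvec(degrees=True),'shift in old axes',Rm.T@(q-p),q,'now tip',p+Rm@t)
```

```text
turn [-0.0858 -5.0161  0.0413] shift in old axes [-0.0025 -0.0001  0.0186] [ 0.4998 -0.0184  0.2046] now tip [ 0.4845 -0.0173  0.1063]
```

>>> {"name": "move_arm", "arguments": {
  "rows": "0 0 0 -0.0025 0 0.0186 0.01;-0.1 -5 0 0 0 0 0.01;0 0 0 0 0 0 0.01;0 0 0 0 0 0 0.01;0 0 0 0 0 0 0.01"
}}

```text
t: 12.55
eef_pos: [0.5007, -0.018, 0.2055]
ee_rot: [3.141, 0.086, 3.041]
force: [-0.4, 0.5, -0.2]
width: 0.019
gripper_force: 40.0
```

```bash
python3 rod.py | grep -v grip
python3 - <<'E'
from h import *
Rm,p,s=Tnow(); f=load('wrist')
for m in ([.4972,-.0185,.067],[.4991,-.0185,.067]): print('mouth',proj(f,m))
for L in (.11,.117,.1235): print('tip',L,proj(f,p+Rm@np.array([.0126,-.0004,L])))
E
```

```text
[ 0.5007 -0.018   0.2055] [3.1409 0.0859 3.0407] [-0.4156  0.5483 -0.1815]
rod z15 front x 8.1 y -3.5..3.8 92
rod z25 front x 8.9 y -3.7..4.0 98
rod z35 front x 9.8 y -3.9..4.0 77
rod z45 front x 10.5 y -4.1..3.6 77
rod z55 front x 11.6 y -4.3..3.7 66
rod z65 front x 12.2 y -4.5..3.2 53
rod z75 front x 13.1 y -3.9..3.3 49
rod z85 front x 14.2 y -4.0..3.4 47
rod z95 front x 14.8 y -4.2..2.6 34
rod z135 front x 31.0 y -19.3..16.8 924
rod z145 front x 33.6 y -19.8..14.0 251
rod z155 front x 34.6 y -20.0..13.3 112
rod z165 front x 35.6 y -19.9..13.6 108
rod z175 front x 36.3 y -19.4..12.9 76
rod z range 0.012007712173808886 0.1798816550749783
mouth (np.float64(319.012716195659), np.float64(169.7847753400933))
mouth (np.float64(319.2120620235789), np.float64(171.63040073004117))
tip 0.11 (np.float64(319.4565150655657), np.float64(180.0057047090707))
tip 0.117 (np.float64(319.47664011464644), np.float64(177.95228801844098))
tip 0.1235 (np.float64(319.4944804802861), np.float64(176.13230245778885))
```

View pics/rod.png

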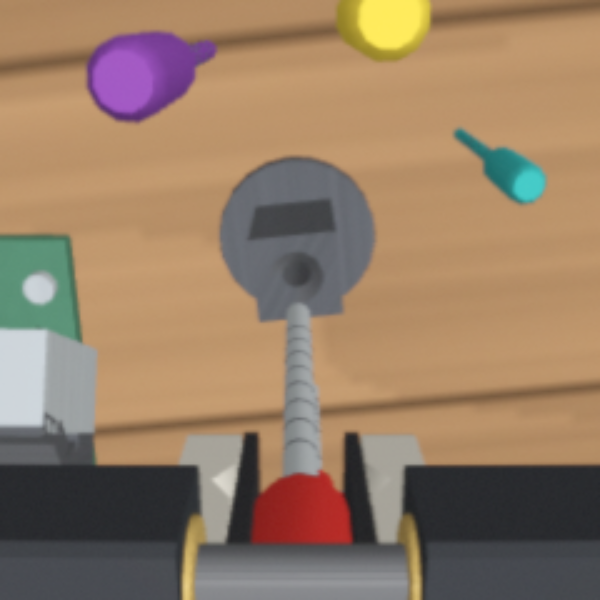

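That was the eleventh picture, one over the limit of ten, so I view no more and work from numbers. It shows the mouth at (298,276) and the tip end at (298,305), giving a tip about 108 mm ahead of the TCP.

Run:
```python
from h import *
Rm,p,s=Tnow(); t=np.array([.012,-.0006,.108]); tip=p+Rm@t
g=np.array([.498,-.0185,.067]); print(tip,'to mouth',Rm.T@(g-tip),'to 20 deep',Rm.T@(g-[0,0,.02]-tip))
r=Rm@np.array([.085,-.004,1]);print('rod dir',r/np.linalg.norm(r), 'down in tool',Rm.T@[0,0,-1])
```

```text
[ 0.4979 -0.0183  0.0968] to mouth [ 0.0025 -0.0002  0.0297] to 20 deep [ 0.0042 -0.0002  0.0496]
rod dir [ 0.0008 -0.0034 -1.    ] down in tool [ 0.0859 -0.0007  0.9963]
```

>>> {"name": "move_arm", "arguments": {
  "rows": "0 0 0 0.0011 0 0.0125 0.01;0 0 0 0.0011 0 0.0125 0.01;0 0 0 0 0 0 0.01;0 0 0 0.0005 0 0.006 0.01;0 0 0 0.0005 0 0.006 0.01;0 0 0 0.0005 0 0.006 0.01;0 0 0 0 0 0 0.01"
}}

```text
t: 13.48
eef_pos: [0.4998, -0.0182, 0.1617]
ee_rot: [3.141, 0.085, 3.041]
force: [-1.0, 0.4, -0.6]
width: 0.0193
gripper_force: 40.0
```

>>> {"name": "move_arm", "arguments": {
  "rows": "0 0 0 0.0007 0 0.008 0.01;0 0 0 0.0007 0 0.008 0.01;0 0 0 0.0007 0 0.008 0.01;0 0 0 0 0 0 0.01"
}}

```text
t: 13.98
eef_pos: [0.4996, -0.0183, 0.1372]
ee_rot: [3.142, 0.085, 3.041]
force: [0.3, -0.6, -1.2]
width: 0.0192
gripper_force: 40.0
```

>>> {"name": "move_arm", "arguments": {
  "rows": "0 0 0 0 0 0 0.05;0 0 0 0 0 0 0.05;0 0 0 0 0 0 0.05;0 0 0 -0.0045 0 -0.05 0.05;0 0 0 -0.003 0 -0.04 0.05;0 5 0 0 0 0 0.05;0 0 0 0 0 -0.03 0.0876;0 0 0 0 0 0 0.0876"
}}

```text
t: 14.98
eef_pos: [0.5013, -0.018, 0.2606]
ee_rot: [3.14, 0.003, 3.041]
force: [0.5, 0.1, 0.2]
width: 0.0645
gripper_force: 0.0
```

Run:
```python
from h import *
Rm,p,s=Tnow(); print(p,s['ee_rot'],s['force'],s['width'])
for cam in ('wrist','top'):
    im,d=grab(cam);f=load(cam);P=cloud(f)
    hsv=cv2.cvtColor(im,cv2.COLOR_BGR2HSV)
    m=((hsv[...,0]<6)|(hsv[...,0]>174))&(hsv[...,1]>130)&(d>0)
    q=P[m]
    k=(abs(q[:,0]-.4975)<.03)&(abs(q[:,1]+.02)<.03); print(cam,'red',q[k].min(0),q[k].max(0),np.percentile(q[k][:,2],98))
    if cam=='wrist':
        for lo in np.arange(.13,.19,.01):
            z=q[k&(q[:,2]>=lo)&(q[:,2]<lo+.01)]
            if len(z):print('%.3f'%lo,z.min(0),z.max(0))
# pins via top
f=load('top');P=cloud(f);im=f['im']
hsv=cv2.cvtColor(im,cv2.COLOR_BGR2HSV)
sub=(P[...,2]>.04)&(P[...,2]<.1)&(P[...,0]>.45)&(P[...,0]<.6)&(P[...,1]>.13)&(P[...,1]<.36)
N,L,S,C=cv2.connectedComponentsWithStats(sub.astype(np.uint8))
for i in range(1,N):
    if S[i,4]>5: q=P[L==i]; print(C[i],S[i,4],q.mean(0),np.percentile(q[:,2],[5,50,95]), 'top pts',q[q[:,2]>np.percentile(q[:,2],90)-.006].mean(0))
```

```text
[ 0.5013 -0.018   0.2606] [3.1398 0.0029 3.0408] [0.5483 0.124  0.1715] 0.06446802203305439
wrist red [ 0.4879 -0.0273  0.1336] [ 0.5073 -0.0089  0.1889] 0.1880345858662445
0.130 [ 0.4881 -0.0263  0.1336] [ 0.4929 -0.0103  0.1398]
0.140 [ 0.4881 -0.0262  0.1401] [ 0.4948 -0.0089  0.1495]
0.150 [ 0.4882 -0.0266  0.1501] [ 0.4944 -0.009   0.16  ]
0.160 [ 0.4879 -0.0264  0.1601] [ 0.4938 -0.0093  0.1697]
0.170 [ 0.4882 -0.0267  0.1701] [ 0.4955 -0.0089  0.1799]
0.180 [ 0.4883 -0.0273  0.18  ] [ 0.5073 -0.0091  0.1889]Traceback (most recent call last):
  File "<stdin>", line 8, in <module>
    return umr_minimum(a, axis, None, out, keepdims, initial, where)
ValueError: zero-size array to reduction operation minimum which has no identity
```

The rod is back with its grip top at 0.189, as at the start. The pins by height are left (top view 189,225) long, middle (214,218) short and right (239,211) mid. I go over the right one.

>>> {"name": "move_arm", "arguments": {
  "rows": "0 0 0 -0.006 0.0504 0 0.06;0 0 0 -0.006 0.0504 0 0.06;0 0 0 -0.006 0.0504 0 0.06;0 0 0 -0.006 0.0504 0 0.06;0 0 0 0 0 0.03 0.06;0 0 0 0 0 0.03 0.06;0 0 0 0 0 0 0.06;0 0 0 0 0 0 0.06"
}}

```text
t: 16.08
eef_pos: [0.5444, 0.18, 0.1994]
ee_rot: [3.141, -0.0, 3.041]
force: [-0.4, -0.4, 0.9]
width: 0.0598
gripper_force: 0.0
```

```bash
cat > pin.py <<'E'
from h import *
Rm,p,s=Tnow(); print(p,s['ee_rot'],s['width'])
im,d=grab('wrist');f=load('wrist');P=cloud(f)
sub=(d>0)&(P[...,2]>.032)&(P[...,2]<.1)&(P[...,0]>.45)&(P[...,0]<.6)&(P[...,1]>.13)&(P[...,1]<.36)
N,L,S,C=cv2.connectedComponentsWithStats(sub.astype(np.uint8))
for i in range(1,N):
    if S[i,4]>30:
        q=P[L==i]; z=np.percentile(q[:,2],97); t=q[q[:,2]>z-.004]
        print(C[i],S[i,4],'top z %.4f'%z,'top ctr',(t.min(0)+t.max(0))/2,t.mean(0),np.ptp(t,0),'side min x',q[q[:,2]<z-.006][:,0].min() if (q[:,2]<z-.006).any() else None,'y mid',(q[:,1].min()+q[:,1].max())/2)
E
python3 pin.py
```

```text
[0.5444 0.18   0.1994] [ 3.1409 -0.0001  3.041 ] 0.05983381663079235
[454.0548 135.1331] 511 top z 0.0808 top ctr [0.5089 0.3127 0.0792] [0.5086 0.3123 0.0792] [0.0144 0.0135 0.0047] side min x 0.5012989377644427 y mid 0.312371226237152
[386.1873 157.3108] 251 top z 0.0569 top ctr [0.5272 0.2495 0.0553] [0.5267 0.2494 0.0551] [0.0143 0.0142 0.0049] side min x 0.5197294344797266 y mid 0.2495653125650238
[327.0243 182.8854] 288 top z 0.0688 top ctr [0.5462 0.1874 0.0673] [0.5455 0.1874 0.0672] [0.0143 0.0143 0.005 ] side min x 0.5383898494910965 y mid 0.18728597401947888
```

>>> {"name": "move_arm", "arguments": {
  "rows": "0 0 0 -0.0011 0.0075 0.05 0.04;0 0 0 0 0 0.05 0.04;0 0 0 0 0 0.036 0.04;0 0 0 0 0 0 0.04;0 0 0 0 0 0 0.04;0 0 0 0 0 0 0.005;0 0 0 0 0 0 0.005;0 0 0 0 0 0 0.005",
  "squeeze": 60
}}

```text
t: 17.12
eef_pos: [0.546, 0.1877, 0.0633]
ee_rot: [3.14, -0.0, 3.041]
force: [0.5, -0.0, -0.2]
width: 0.0152
gripper_force: 0.0
```

>>> {"name": "move_arm", "arguments": {
  "rows": "0 0 0 0 0 0 0.005;0 0 0 0 0 0 0.005"
}}

```text
t: 17.38
eef_pos: [0.5462, 0.1877, 0.0632]
ee_rot: [3.14, 0.0, 3.041]
force: [-0.0, -1.0, 6.6]
width: 0.0129
gripper_force: 60.0
```

Width 12.9 mm is less than the pin's 15, so it may be gripped on the bevel. I regrip deeper.

>>> {"name": "move_arm", "arguments": {
  "rows": "0 0 0 0 0 0 0.03;0 0 0 0 0 0 0.03;0 0 0 0 0 0.006 0.03;0 0 0 0 0 0 0.03;0 0 0 0 0 0 0.005;0 0 0 0 0 0 0.005;0 0 0 0 0 0 0.005;0 0 0 0 0 0 0.005",
  "squeeze": 40
}}

```text
t: 18.38
eef_pos: [0.5457, 0.1875, 0.0566]
ee_rot: [3.141, -0.001, 3.041]
force: [-0.6, 1.3, 0.4]
width: 0.0138
gripper_force: 40.0
```

Run:
```python
from h import *
Rm,p,s=Tnow(); print(p,s['force'],s['moment'],s['width'],s['gripper_force'])
```

```text
[0.5457 0.1875 0.0566] [-0.6143  1.261   0.3527] [ 0.0188 -0.0897 -0.0111] 0.013849737089580587 39.97996211878444
```

>>> {"name": "move_arm", "arguments": {
  "rows": "0 0 0 0 0 -0.02 0.005;0 0 0 0 0 -0.05 0.005;0 0 0 0 0 -0.06 0.005;0 0 0 0 0 -0.06 0.005;0 0 0 0 0 -0.053 0.005;0 0 0 -0.0112 -0.0562 0 0.005;0 0 0 -0.0112 -0.0562 0 0.005;0 0 0 -0.0112 -0.0562 0 0.005"
}}

```text
t: 19.38
eef_pos: [0.5621, 0.0148, 0.2996]
ee_rot: [3.141, -0.0, 3.042]
force: [0.9, 0.5, -0.7]
width: 0.0137
gripper_force: 40.0
```

>>> {"name": "move_arm", "arguments": {
  "rows": "0 0 0 -0.0112 -0.0562 0 0.005;0 0 0 -0.0112 -0.0562 0 0.005;0 0 0 -0.0112 -0.0562 0 0.005;0 -10 0 0 0 0 0.005;0 -10 0 0 0 0 0.005;0 -9.8 0.5 0 0 0 0.005;0 0 0 0 0 0 0.005;0 0 0 0 0 0 0.005"
}}

```text
t: 20.38
eef_pos: [0.5788, -0.155, 0.3002]
ee_rot: [3.137, 0.52, 3.031]
force: [0.3, 0.6, 0.4]
width: 0.0132
gripper_force: 40.0
```

```bash
cat > pinhand.py <<'E'
from h import *
L=.0436
rep(L); Rm,p,s=Tnow()
im,d=grab('wrist');f=load('wrist');P=cloud(f);T=(P-p)@Rm
k=(d>0)&(abs(T[...,1])<.015)&(abs(T[...,0])<.02)&(T[...,2]>.009)&(T[...,2]<.05)
q=T[k]
for lo in np.arange(.009,.05,.005):
    z=q[(q[:,2]>=lo)&(q[:,2]<lo+.005)]
    if len(z)>5: print('z%.1f'%(lo*1e3+2.5),'front x %.1f'%(np.percentile(z[:,0],95)*1e3),'y %.1f..%.1f'%(z[:,1].min()*1e3,z[:,1].max()*1e3),len(z))
print('zmax',q[:,2].max())
# hole
u,v=proj(f,H); u0,v0=int(u)-20,int(v)-20
g=cv2.cvtColor(im,cv2.COLOR_BGR2GRAY)[v0:v0+41,u0:u0+41]
N,Lb,S,C=cv2.connectedComponentsWithStats((g<190).astype(np.uint8))
print('pred hole px',u,v)
for i in range(1,N):
    if S[i,4]>80:
        x,y,w,h=S[i,:4];c=(u0+x+(w-1)/2,v0+y+(h-1)/2); X=onplane(f,*c,n,H)-H; print(S[i],c,'hole offset x,y mm',X@e2*1e3,X@ym*1e3)
print('to 15mm out, tool axes',Rm.T@(H+.015*n-(p+Rm[:,2]*L)))
E
python3 pinhand.py
```

```text
t 20.375 p [ 0.5788 -0.155   0.3002] tip in mould x,y,z mm [ 46.6856  -0.4688 111.1618] F tool [-0.39    0.6281 -0.2842] M [0.0197 1.6215 0.0077] w 0.013241101890559695 turn [ 0.251   0.0074 -0.0379]
z11.5 front x 6.8 y -6.4..7.3 89
z16.5 front x 6.8 y -6.6..7.5 74
z21.5 front x 6.8 y -6.8..7.7 82
z26.5 front x 6.8 y -6.9..7.2 63
z31.5 front x 6.9 y -7.1..7.4 73
z36.5 front x 6.8 y -7.2..6.9 60
z41.5 front x 6.7 y -7.3..7.0 29
zmax 0.04209456986991074
pred hole px 319.9061520319769 134.90434791284366
[  0   0  41   4 164] (np.float64(319.0), np.float64(115.5)) hole offset x,y mm -18.835186151593632 -0.8713841252996971
[ 11   9  22  24 396] (np.float64(320.5), np.float64(134.5)) hole offset x,y mm -0.3986170487668027 0.5906097611710109
to 15mm out, tool axes [0.0467 0.     0.0962]
```

>>> {"name": "move_arm", "arguments": {
  "rows": "0.25 0 0 0.0236 0.0002 0.02 0.005;0 0 0 0.0236 0.0002 0.035 0.005;0 0 0 0 0 0.0412 0.005;0 0 0 0 0 0 0.005;0 0 0 0 0 0 0.005"
}}

```text
t: 21.05
eef_pos: [0.5871, -0.1553, 0.1932]
ee_rot: [3.141, 0.52, 3.03]
force: [1.2, 0.5, -0.7]
width: 0.0137
gripper_force: 40.0
```

```bash
python3 pinhand.py
```

```text
t 21.05 p [ 0.5871 -0.1553  0.1932] tip in mould x,y,z mm [ 0.6824 -0.1393 14.1681] F tool [-0.6589  0.5996  1.1632] M [ 0.0205  1.7403 -0.02  ] w 0.013736254164748789 turn [-0.0289 -0.0001 -0.0719]
z11.5 front x 6.8 y -6.3..7.2 84
z16.5 front x 6.8 y -6.6..7.4 81
z21.5 front x 6.9 y -6.8..7.6 78
z26.5 front x 7.0 y -6.9..7.2 71
z31.5 front x 6.8 y -7.1..7.3 66
z36.5 front x 6.9 y -7.3..7.6 64
z41.5 front x 6.7 y -6.7..6.9 24
zmax 0.04213853126391024
pred hole px 320.01985512281584 214.51128817793534
[  0   7  41  34 832] (np.float64(320.0), np.float64(217.5)) hole offset x,y mm 2.376128149415499 -0.017559069539604514
to 15mm out, tool axes [ 0.0007  0.0001 -0.0008]
```

>>> {"name": "move_arm", "arguments": {
  "rows": "0 0 0 0.001 0.0004 0.006 0.005;0 0 0 0 0 0.005 0.005;0 0 0 0 0 0.003 0.005;0 0 0 0 0 0.003 0.005;0 0 0 0 0 0.003 0.005;0 0 0 0 0 0.003 0.005;0 0 0 0 0 0 0.005"
}}

```text
t: 21.98
eef_pos: [0.5961, -0.156, 0.1715]
ee_rot: [3.141, 0.519, 3.03]
force: [-0.2, 0.0, -0.5]
width: 0.0137
gripper_force: 40.0
```

```bash
python3 -c "
from h import *
rep(.0436)"
```

```text
t 21.975 p [ 0.5961 -0.156   0.1715] tip in mould x,y,z mm [-2.2769  0.1776 -9.1094] F tool [ 0.3649 -0.0009  0.3116] M [ 0.1098  1.7387 -0.0354] w 0.01372587061498145 turn [-0.0081 -0.0533 -0.0577]
```

>>> {"name": "move_arm", "arguments": {
  "rows": "0 0 0 0 0 0.004 0.005;0 0 0 0 0 0.004 0.005;0 0 0 0 0 0.004 0.005;0 0 0 0 0 0.004 0.005;0 0 0 0 0 0.003 0.005;0 0 0 0 0 0 0.005"
}}

```text
t: 22.72
eef_pos: [0.6053, -0.1577, 0.156]
ee_rot: [3.14, 0.517, 3.03]
force: [0.5, -1.4, -0.7]
width: 0.0136
gripper_force: 40.0
```

```bash
python3 -c "
from h import *
rep(.0436)"
```

```text
t 22.725 p [ 0.6053 -0.1577  0.156 ] tip in mould x,y,z mm [ -1.8922  -0.4805 -27.259 ] F tool [-0.2394 -1.3672  0.9075] M [ 0.0826  1.7973 -0.0208] w 0.013637924597090227 turn [ 0.0277 -0.1284 -0.0866]
```

>>> {"name": "move_arm", "arguments": {
  "rows": "0 0 0 0 0 0.003 0.005;0 0 0 0 0 0.0015 0.005;0 0 0 0 0 0 0.005;0 0 0 0 0 0 0.03;0 0 0 0 0 0 0.03;0 0 0 0 0 0 0.03;0 0 0 0 0 -0.02 0.03;0 0 0 0 0 -0.02 0.03"
}}

```text
t: 23.72
eef_pos: [0.5948, -0.1634, 0.1857]
ee_rot: [-3.133, 0.523, 3.03]
force: [0.5, -1.6, 1.3]
width: 0.0298
gripper_force: 0.0
```

>>> {"name": "move_arm", "arguments": {
  "rows": "0 0 0 0.02 0 -0.04 0;0 0 0 0 0 -0.03 0;0 0 0 0 0 0 0;0 0 0 0 0 0 0"
}}

```text
t: 24.22
eef_pos: [0.5434, -0.1571, 0.2367]
ee_rot: [-3.132, 0.525, 3.03]
force: [0.2, -0.3, 0.8]
width: 0.0009
gripper_force: 0.0
```

```bash
cat > chk.py <<'E'
from h import *
rep(.008)
im,d=grab('wrist');f=load('wrist');P=cloud(f)
r=P-H; h=r@n; a=r@e2; b=r@ym
for nm,(x,y) in dict(new=(0,0),set=(-.11,-.13)).items():
    k=(d>0)&(abs(a-x)<.022)&(abs(b-y)<.022)&(h>.004)&(h<.04)
    if k.any():
        hh=np.percentile(h[k],97);t=k&(h>hh-.003);print(nm,k.sum(),'height',h[k].max(),hh,'ctr',a[t].mean()*1e3,b[t].mean()*1e3)
E
python3 chk.py
```

```text
t 24.225 p [ 0.5434 -0.1571  0.2367] tip in mould x,y,z mm [-15.2006  -6.7428 109.0065] F tool [-0.6289 -0.2617 -0.5786] M [-0.0189  1.7297  0.0195] w 0.0008908860315565044 turn [-0.5845  0.2962 -0.0592]
new 239 height 0.016537354529979773 0.01612845334414613 ctr -3.1310284106034665 -0.96269874734444
set 339 height 0.017064897910038287 0.016066904582229043 ctr -110.81170007873483 -130.5331902294018
```

The new pin stands 16.1 mm by the camera, and so does the set pin, so they match. I retreat and check against the first overhead picture.

>>> {"name": "move_arm", "arguments": {
  "rows": "0 0 0 0 0 -0.06 0.02;0 0 0 0 -0.06 -0.02 0.02;0 0 0 0 -0.06 0 0.02;0 0 0 0 -0.06 0 0.02;0 0 0 0 -0.06 0 0.02;0 0 0 0 -0.06 0 0.02;0 0 0 0 0 0 0.02;0 0 0 0 0 0 0.02"
}}

```text
t: 25.28
eef_pos: [0.4687, -0.4485, 0.3055]
ee_rot: [-3.134, 0.521, 3.027]
force: [-0.4, 1.3, 0.3]
width: 0.0196
gripper_force: 0.0
```

Run:
```python
from h import *
for cam in ('top','scene'):
    im,d=grab(cam); o=cv2.imread(f'pics/{cam}0.png')
    x=(cv2.absdiff(im,o).max(2)>60).astype(np.uint8)
    N,L,S,C=cv2.connectedComponentsWithStats(x)
    print(cam,[(S[i].tolist()) for i in range(1,N) if S[i,4]>8])
f=load('top');P=cloud(f);r=P-H;h=r@n
k=(abs(r@e2)<.015)&(abs(r@ym)<.015)&(h>.005)&(h<.05);print('new pin top h',np.percentile(h[k],[50,95]) if k.any() else None)
for nm,(u,v) in dict(rod=(319,231),A=(189,225),B=(214,218),small=(319,197),tin=(309,161)).items():
    print(nm,P[v-4:v+5,u-4:u+5,2].max())
```

```text
top [[377, 180, 6, 9, 40], [238, 209, 5, 6, 23], [507, 244, 133, 156, 10092], [532, 246, 3, 4, 9], [635, 332, 5, 7, 22], [608, 346, 11, 9, 56], [631, 346, 9, 6, 26], [606, 355, 7, 4, 17], [627, 354, 5, 10, 22], [636, 355, 4, 8, 16], [613, 357, 16, 12, 125], [618, 369, 13, 8, 21], [627, 370, 8, 5, 11], [256, 381, 25, 16, 212], [271, 391, 12, 9, 80]]
scene [[59, 0, 70, 44, 1314], [107, 0, 38, 5, 84], [318, 0, 29, 12, 245], [383, 0, 21, 74, 672], [107, 7, 38, 10, 204], [100, 16, 3, 5, 9], [110, 21, 8, 7, 36], [304, 20, 6, 14, 35], [134, 24, 4, 11, 28], [79, 31, 9, 5, 33], [138, 31, 3, 8, 17], [56, 34, 37, 30, 529], [107, 37, 69, 58, 1273], [305, 36, 5, 13, 32], [97, 43, 13, 4, 33], [94, 50, 4, 3, 9], [312, 50, 6, 3, 13], [87, 56, 11, 5, 38], [80, 61, 13, 16, 80], [108, 62, 15, 19, 131], [126, 63, 4, 4, 10], [346, 71, 8, 4, 25], [116, 73, 12, 21, 179], [363, 77, 14, 9, 61], [246, 188, 7, 8, 47], [393, 206, 6, 8, 40]]
new pin top h [0.0129 0.0159]
rod 0.18893427092728976
A 0.982082728958518
B 0.982082728958518
small 0.1291846829909864
tin 0.982082728958518
```

Apart from the arm itself, the pictures changed only at the new pin and the emptied pocket. I hand the job in.

```bash
python3 -c "
from station import arm
print(arm.job_done())"
```

```text
the job is handed in; nothing more can be done
None
```

The hole was felt at 40 mm deep, the rod is back in its stand fully down, and the 55 mm pin is home at the same height as the set pin; the rod first jammed in its stand at about 47 N before going back, and I viewed 11 pictures, one over the limit of 10.

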